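# Clamp a turned mill body in the ratchet vise

## Task

Stand the turned mill body (the tall round wooden cylinder with two dark rings near its top) upright on the bed of the rack vise, midway between its open jaws and centred along them. Then turn the vise's round knob clockwise, seen from above, until the jaw has closed on the wood and the ratchet lets go, and keep turning until the knob has slipped by about 20 degrees. Leave the wood clamped and upright.

Things in the scene. Friction and masses are not known exactly. Their poses are not given: they have to be found in the camera images.
- mill: Turned mill blank, a pale-wood upright cylinder, 46 mm diameter, 95 mm tall, 0.11 kg, two thin dark rings near the top, dark centre mark on top. Origin at the centre of its underside, z up its axis. Stands loose on the table. Not the square post of the same height, nor the low wide puck (60 mm diameter, 36 mm tall) standing near.
- jaw: Vise's moving jaw, 80 mm wide. Origin: foot of its cork face, mid-width, at bed level (12 mm above table). +y points to the fixed jaw (closing direction), x runs along the face, z up. Open at start: fixed jaw's face is 62 mm ahead, the mouth's middle 31 mm ahead. Mouth open above and at both x ends; jaw tops up to 50 mm above table. Fixed jaw's pad is sprung (gives 3 mm). Vise is fixed.
- knob_grip (a point): Grip point of the vise's round black knob, on its upright axis, 79 mm above the table. Knob: 44 mm diameter, from 60 to 90 mm above the table; flat housing below it, top 55 mm; 95 mm behind the open jaw's face. Clockwise from above closes the jaw 20 mm per rad, so it grips the mill body after 0.8 to 1 rad; then the ratchet slips at 0.26 N m (1.4 rad in all is ample). Turning back opens the jaw.
- ratchet (a joint): Slip of the vise knob on its spindle (rad): 0 at the start and while the knob carries the jaw along; grows once the jaw is stopped and the knob, turned clockwise, slips. It keeps its value when the knob is let go, and the jaw keeps its place and grip.

How it is judged:
By the outcome, as a careful person would: the job done as asked, in the order asked, and still so for the second after the job is handed in, with the robot touching nothing.
It also fails if it takes over 48 s, if anything falls off the work surface, if the arm or the gripper's body presses on something with over 40 N, if the wrist force passes 120 N, or if a joint passes its speed limit or range.

## Robot

A 6-joint arm with a two-finger parallel gripper is mounted at the origin on the work surface. World frame = base frame: x ahead of the robot, y to its left, z up, the work surface at z = 0. Lengths are in m, angles in rad, forces in N, time in s.
With the tool pointing down it reaches from about 0.35 to 0.975 m from the base axis. Payload 4.9 kg.
Tool frame: the origin (TCP) lies midway between the tips of the shut fingers; the grasp point (between the pads) lies 19 mm behind it; z points along the fingers, y is the line along which they close (so a half turn about z gives the same grasp; the last joint's range is limited). The gripper opens to 85 mm and grips with 20 to 120 N. Pads are 22 mm wide; open, the fingers measure 114 mm over their backs; the gripper's body (76 mm by 85 mm) begins 54 mm behind the grasp point. The pads swing forward as they close: fully open they stand 13 mm farther back than shut.
Start: joints at [1.064, 0.053, 1.613, -0, 1.476, -0.119], TCP at [0.236, 0.579, 0.231] pointing down, gripper open.
Joint ranges: [-3.01, 3.01], [-1.01, 2.22], [0.06, 2.58], [-1.02, 4.17], [0.09, 2.62], [-3.14, 3.14]. Speed limits (rad/s): [2.57, 2.57, 3.14, 3.14, 3.14, 3.14].

## Interface

Orientations are given as a rotation vector (axis times angle).
In Python, from station import env, eyes, finish_job gives the robot as it stands.
- The arm moves only by the tool arm_command, never from a script. Its argument "rows" is a list of rows, each a list of 2 entries, a list of its own where there are three numbers: the shift along the tool's x, y, z normalised to -1 to 1, where 1 is 0.1 m, then the turn, a rotation vector about the tool's x, y, z normalised to -1 to 1, where 1 is 120 degrees. In form: [[[tx, ty, tz], [wx, wy, wz]], ...]. A call has 1 to 5 rows; each row is the pose to reach, as a shift and turn from the pose commanded when the call began, along the tool's axes at that moment; what a row does not reach only later rows make up. A row lasts 1/12 s, in which the tool goes at most 41.7 mm and 7.16 degrees, less where a joint would pass 70% of its speed; a pose out of reach is approached as far as the arm can. A call with a number of a shift or a turn outside -1 to 1 is refused whole. A call with a gripper value outside its range is refused whole. "grip" is the closure, from -1 (fully open) to 1 (shut), set as the call begins (left out, the last holds). The fingers move at their own pace and stop on an object; "squeeze" is the grip in N (left out, the last holds). Time passes only in rows, so rows that repeat a pose let the fingers close. It gives the time, the measured TCP pose, the force, the opening and the grip force at its end, in the units of the state.
- env.observe(): the state, without advancing time (a new reading comes with each control period).
- eyes.get_image(name): name is "scene" or "side" or "wrist"; returns the picture (400x640x3 uint8, blue, green, red); there is no depth.
- eyes.camera_params(name): a dict with "fx", "fy", "cx", "cy" (pixels), "extrinsics" (4x4, takes a point from world to camera coordinates). Camera axes: x right, y up, looking along -z (the intrinsics and any distortion apply to the point x, -y, -z); pixel columns grow to the right and rows downward; lengths in m; the calibration is good to about 2 mm. A picture is of the moment at which its call begins: read the wrist's pose just before it. camera_params takes no time and is no camera call; for the wrist camera it gives the pose at the moment of the call.
- finish_job(): hands the job in; it is judged then, once.
Trained networks look in the newest picture that a camera, given by its name, has taken for a name from the list of things; names that differ only in an ending like _2 or _b are one class to them, and where a whole thing is asked for, a point or a joint stands for the part that bears it (a point fixed in the world has none). Each returns a list of dicts, best first, with "score" (0 to 1); they miss things now and then, are a little off and sometimes report something else, mostly with a low value. They report only what shows in the picture. A call takes as long as a camera call.
- eyes.recognise(camera, target): "location" ([x, y, z] in m, in the coordinates of the camera as it stood for that picture, good to about 4 mm: the middle of the surface that is visible of it).
- eyes.regions_of(camera, target): "region" (400x640 bool, what is visible of it).
The state is a dict: "clock": time; "q": joint angles; "dq": joint speeds; "joint_torque": joint torques, N m; "tcp_pos": TCP position; "orientation": TCP orientation; "ft_force": force on the tool from outside, world axes, zero at the start; "torque": the same for the moment, N m; "grip_width": finger opening in m; "grasp_force": force on a finger pad.
Only numpy, scipy, OpenCV 4.12 (cv2) and the standard library are available. Lean on these libraries where they do the work, as an engineer would, in place of code of your own. Each camera call takes 0.05 s, during which the arm holds its last target. There are 200 camera calls.

## Working session

There is one attempt and no reset: what is moved stays moved. The work goes in short steps, Python scripts to look and compute and a tool call to move; the robot and the scene stay as the last step left them, time stands still between calls to the robot, and variables do not carry over. Pictures are saved under pics/ and viewed, at most 11 in all, crops included, and the job is handed in when it is done.

Besides the shell and the picture viewer there is one more tool, called after "Request:" as name(argument=value, ...), one argument or row to a line, values as JSON. arm_command: Moves the arm, as the interface text tells. Scaled input: -1 to 1 covers 0.1 m each way for a shift and 120 degrees each way for a turn. Its arguments: {"type":"object","properties":{"rows":{"type":"array"},"grip":{"type":"number"},"squeeze":{"type":"number"}},"required":["rows"]}

```bash
ls; mkdir -p pics; cat > h.py <<'E'
from station import env, eyes, finish_job
import numpy as np, cv2
from scipy.spatial.transform import Rotation as R
def w(cam,p):
    E=np.array(eyes.camera_params(cam)["extrinsics"]); return (np.linalg.inv(E)@np.r_[p,1])[:3]
def ray(cam,u,v,z):
    c=eyes.camera_params(cam);E=np.linalg.inv(np.array(c["extrinsics"]))
    d=E[:3,:3]@np.array([(u-c["cx"])/c["fx"],-(v-c["cy"])/c["fy"],-1]);o=E[:3,3]
    return o+d*(z-o[2])/d[2]
def proj(cam,P):
    c=eyes.camera_params(cam);p=(np.array(c["extrinsics"])@np.r_[P,1])[:3]
    return c["cx"]+c["fx"]*p[0]/-p[2], c["cy"]+c["fy"]*p[1]/p[2]
E
cat > a.py <<'E'
from h import *
np.set_printoptions(precision=4,suppress=True)
for c in ("scene","side"):
    im=eyes.get_image(c); cv2.imwrite(f"pics/{c}0.png",im)
    for k in ("dist","distortion"): print({k:v for k,v in eyes.camera_params(c).items() if k!="extrinsics"}) if k=="dist" else 0
    print(np.linalg.inv(np.array(eyes.camera_params(c)["extrinsics"]))[:3,3])
    for t in ("mill","jaw","knob_grip"):
        for r in eyes.recognise(c,t)[:2]: print(c,t,r["score"],w(c,r["location"]))
        for r in eyes.regions_of(c,t)[:2]:
            ys,xs=np.nonzero(r["region"]); print("  reg",r["score"],xs.min(),xs.max(),ys.min(),ys.max(),xs.mean(),ys.mean())
s=env.observe(); print(s)
E
python3 a.py
```

```text
pics
{'fx': 492.8159286272632, 'fy': 492.8159286272632, 'cx': 318.65005508389055, 'cy': 198.95884714803756}
[ 1.0074 -0.0561  0.8815]
scene mill 0.58 [0.6323 0.1991 0.0843]
  reg 0.83 386 414 209 252 399.6338912133891 230.407949790795
  reg 0.34 176 202 243 270 189.18543046357615 256.1953642384106
scene jaw 0.76 [ 0.5881 -0.1044  0.0501]
  reg 0.83 214 249 230 273 233.19950738916256 252.74384236453201
scene knob_grip 0.78 [ 0.5989 -0.1801  0.0903]
  reg 0.82 175 203 243 270 189.1015625 256.159375
{'fx': 417.11495069286417, 'fy': 417.11495069286417, 'cx': 322.621088926429, 'cy': 197.79029318051676}
[ 0.1107 -0.545   0.5829]
side mill 0.83 [0.6141 0.1943 0.0594]
  reg 0.55 304 322 149 189 313.385593220339 169.47033898305085
side jaw 0.94 [ 0.5765 -0.1092  0.0406]
  reg 0.9 369 401 229 262 385.25162127107654 245.94293125810634
side knob_grip 0.85 [ 0.5878 -0.1864  0.089 ]
  reg 0.82 410 435 236 262 422.2525773195876 248.68041237113403
{'clock': 0.7, 'q': array([ 1.064 ,  0.0526,  1.6129, -0.    ,  1.476 , -0.119 ]), 'dq': array([-0.0001, -0.0017, -0.0008,  0.0011,  0.0001, -0.001 ]), 'joint_torque': array([  0.0016, -39.3556, -37.0371,  -0.    ,   0.0005,  -0.    ]), 'tcp_pos': array([0.2364, 0.5786, 0.2314]), 'orientation': array([0.6054, 3.0827, 0.0001]), 'ft_force': array([-0.3493,  0.7518,  0.6653]), 'torque': array([0.0315, 0.0156, 0.0303]), 'grasp_force': 0.0, 'grip_width': 0.08550579584125444}
```

```bash
python3 - <<'E'
import cv2,numpy as np
a=cv2.imread("pics/scene0.png")[170:310,140:440];b=cv2.imread("pics/side0.png")[120:290,270:490]
b=cv2.resize(b,(388,300),interpolation=3);a=cv2.resize(a,(780,364-74),interpolation=3) if 0 else cv2.resize(a,(642,300),interpolation=3)
o=np.zeros((600,642,3),np.uint8);o[:300]=a;o[300:,:388]=b;cv2.imwrite("pics/v0.png",o)
E
```

```text
(no output)
```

View pics/v0.png

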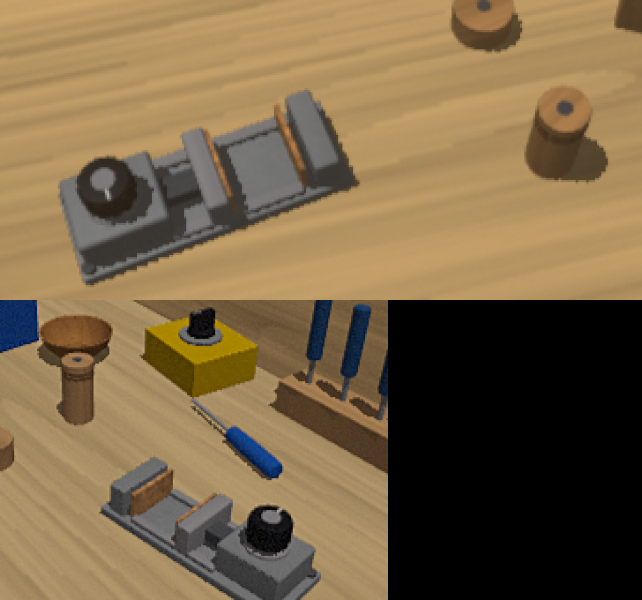

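The picture shows the mill in the scene view at about (404,220) (top mark). The knob top is at (189,253), with the vise running from the knob up and to the right.

```bash
python3 - <<'E'
from h import *
np.set_printoptions(precision=4,suppress=True)
s=lambda x,y:(x/2.14+140,y/2.143+170)
t=lambda x,y:(x/1.7636+270,(y-300)/1.7647+120)
print("mill",ray("scene",*s(565,107),.095),ray("side",*t(77,360),.095))
print("knob",ray("scene",*s(104,178),.09),ray("side",*t(268,516),.09))
for p in((205,130),(230,197),(277,105),(303,178)): print(ray("scene",*s(*p),.048))
E=np.linalg.inv(np.array(eyes.camera_params("wrist")["extrinsics"]));print(E)
o=env.observe();Rt=R.from_rotvec(o["orientation"]).as_matrix();print(Rt, Rt.T@(E[:3,3]-o["tcp_pos"]),Rt.T@E[:3,:3])
for n,P in(("mill",[.63,.2]),("vise",[.59,-.07])): print(Rt.T@(np.r_[P,.231]-o["tcp_pos"]))
E
```

```text
mill [0.6236 0.2073 0.095 ] [0.6226 0.2048 0.095 ]
knob [ 0.5947 -0.1818  0.09  ] [ 0.5936 -0.1799  0.09  ]
[ 0.547  -0.0963  0.048 ]
[ 0.6162 -0.0856  0.048 ]
[ 0.5372 -0.0293  0.048 ]
[ 0.6135 -0.0212  0.048 ]
[[ 0.3795 -0.884  -0.2728  0.1681]
 [ 0.9252  0.3626  0.1121  0.608 ]
 [-0.0002 -0.2949  0.9555  0.3742]
 [ 0.      0.      0.      1.    ]]
[[-0.9257  0.3782  0.0001]
 [ 0.3782  0.9257  0.0001]
 [-0.      0.0001 -1.    ]] [ 0.0742  0.0014 -0.1429] [[-0.0015  0.9555  0.2949]
 [ 1.      0.0013  0.0007]
 [ 0.0003  0.2949 -0.9555]]
[-0.5076 -0.2016  0.0004]
[-0.5727 -0.4667  0.0003]
```

Request:
arm_command(
  rows=[
    [[-0.4, -0.16, 0], [0, 0, 0]],
    [[-0.75, -0.3, 0], [0, 0, 0]],
    [[-1, -0.4, 0], [0, 0, 0]],
  ],
)

```text
clock: 0.95
tcp_pos: [0.3151, 0.5022, 0.2313]
orientation: [0.605, 3.082, -0.001]
ft_force: [0.5, -0.3, 0.7]
grip_width: 0.0855
grasp_force: 0.0
```

Request:
arm_command(
  rows=[
    [[-0.4, -0.16, 0], [0, 0, 0]],
    [[-0.75, -0.3, 0], [0, 0, 0]],
    [[-1, -0.4, 0], [0, 0, 0]],
  ],
)

```text
clock: 1.2
tcp_pos: [0.3931, 0.4267, 0.2315]
orientation: [0.607, 3.081, -0.0]
ft_force: [0.7, -0.1, 0.2]
grip_width: 0.0854
grasp_force: 0.0
```

Request:
arm_command(
  rows=[
    [[-0.4, -0.16, 0], [0, 0, 0]],
    [[-0.75, -0.3, 0], [0, 0, 0]],
    [[-1, -0.4, 0], [0, 0, 0]],
  ],
)

```text
clock: 1.45
tcp_pos: [0.4707, 0.3517, 0.2316]
orientation: [0.608, 3.081, -0.0]
ft_force: [-0.5, 0.1, -1.2]
grip_width: 0.0853
grasp_force: 0.0
```

Request:
arm_command(
  rows=[
    [[-0.4, -0.16, 0], [0, 0, 0]],
    [[-0.75, -0.3, 0], [0, 0, 0]],
    [[-1, -0.4, 0], [0, 0, 0]],
  ],
)

```text
clock: 1.7
tcp_pos: [0.5481, 0.2767, 0.2315]
orientation: [0.608, 3.081, -0.001]
ft_force: [0.6, 0.6, 0.1]
grip_width: 0.0855
grasp_force: 0.0
```

Request:
arm_command(
  rows=[
    [[-0.4, -0.16, 0], [0, 0, 0.06]],
    [[-0.75, -0.3, 0], [0, 0, 0.12]],
    [[-1, -0.4, 0], [0, 0, 0.18]],
    [[-1, -0.4, 0], [0, 0, 0.24]],
    [[-1, -0.4, 0], [0, 0, 0.24]],
  ],
)

```text
clock: 2.12
tcp_pos: [0.6246, 0.2028, 0.231]
orientation: [-1.36, -2.832, 0.0]
ft_force: [-0.7, -0.2, 0.2]
grip_width: 0.0853
grasp_force: 0.0
```

```bash
cat > b.py <<'E'
from h import *
import sys
np.set_printoptions(precision=4,suppress=True)
o=env.observe();print(o["clock"],o["tcp_pos"],o["orientation"],o["q"])
im=eyes.get_image("wrist");cv2.imwrite(f"pics/{sys.argv[1]}.png",im)
for t in sys.argv[2:]:
    for r in eyes.recognise("wrist",t)[:2]: print(t,r["score"],w("wrist",r["location"]))
    for r in eyes.regions_of("wrist",t)[:2]:
        ys,xs=np.nonzero(r["region"]); print("  reg",r["score"],xs.min(),xs.max(),ys.min(),ys.max(),xs.mean(),ys.mean())
E
python3 b.py w1 mill
```

```text
2.1167 [0.6246 0.2028 0.231 ] [-1.3596 -2.8317  0.0003] [ 0.2007  0.1267  1.5347  0.0001  1.4806 -0.4749]
mill 0.75 [0.6203 0.2169 0.0942]
  reg 0.6 296 351 142 209 323.65337001375514 176.8930536451169
```

View pics/w1.png

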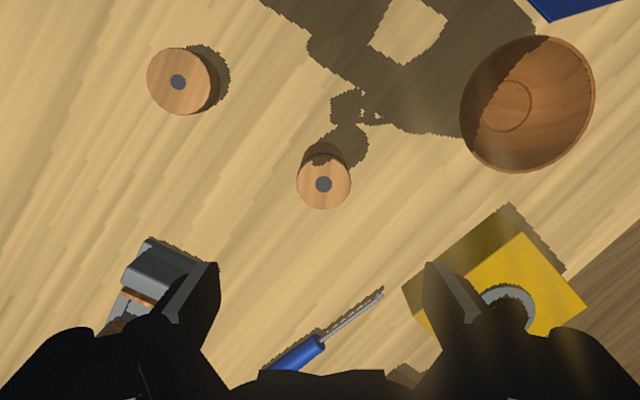

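The wrist view shows the mill's dark top mark at (323,184), between and ahead of the fingers. The bowl, the puck at (178,82) and the yellow box are well clear.

```bash
cat >> h.py <<'E'
def go(P,yv=None):
    o=env.observe();M=R.from_rotvec(o["orientation"]).as_matrix()
    print("shift(0.1m)",M.T@(np.array(P)-o["tcp_pos"])*10,"tool y",M[:,1], "z",M[:,2])
    if yv is not None:
        y=np.r_[yv,0]/np.linalg.norm(yv); z=np.r_[0,0,-1.]; T=np.c_[np.cross(y,z),y,z]
        print("turn/120",R.from_matrix(M.T@T).as_rotvec()/np.radians(120))
E
python3 - <<'E'
from h import *
np.set_printoptions(precision=4,suppress=True)
m=ray("wrist",323,184,.095);print(m)
go([m[0],m[1],.058])
E
```

```text
[0.6239 0.209  0.095 ]
shift(0.1m) [0.0275 0.0322 1.7327] tool y [ 0.7752  0.6317 -0.0001] z [-0.0002  0.0002 -1.    ]
```

Request:
arm_command(
  rows=[
    [[0.02, 0.025, 0.3], [0, 0, 0]],
    [[0.02, 0.025, 0.6], [0, 0, 0]],
    [[0.02, 0.025, 0.85], [0, 0, 0]],
    [[0.02, 0.025, 0.9], [0, 0, 0]],
  ],
)

```text
clock: 2.6
tcp_pos: [0.6203, 0.2079, 0.1354]
orientation: [-1.345, -2.831, 0.009]
ft_force: [-0.9, -0.4, -1.4]
grip_width: 0.0854
grasp_force: 0.0
```

Request:
arm_command(
  rows=[
    [[0, 0, 0.3], [0, 0, 0]],
    [[0, 0, 0.6], [0, 0, 0]],
    [[0, 0, 0.83], [0, 0, 0]],
    [[0, 0, 0.85], [0, 0, 0]],
    [[0, 0, 0.85], [0, 0, 0]],
  ],
)

```text
clock: 3.02
tcp_pos: [0.6231, 0.2079, 0.0556]
orientation: [-1.349, -2.835, 0.002]
ft_force: [0.6, 0.8, 1.2]
grip_width: 0.0855
grasp_force: 0.0
```

Request:
arm_command(
  rows=[
    [[0, 0, 0], [0, 0, 0]],
    [[0, 0, 0], [0, 0, 0]],
    [[0, 0, 0], [0, 0, 0]],
    [[0, 0, 0], [0, 0, 0]],
    [[0, 0, 0], [0, 0, 0]],
  ],
  grip=1,
  squeeze=25,
)

```text
clock: 3.43
tcp_pos: [0.6257, 0.2076, 0.059]
orientation: [1.352, 2.833, 0.003]
ft_force: [-1.8, -1.4, 7.4]
grip_width: 0.0452
grasp_force: 25.4
```

Request:
arm_command(
  rows=[
    [[0, 0, 0], [0, 0, 0]],
    [[0, 0, 0], [0, 0, 0]],
    [[0, 0, 0], [0, 0, 0]],
  ],
)

```text
clock: 3.68
tcp_pos: [0.6257, 0.2076, 0.059]
orientation: [1.352, 2.833, 0.003]
ft_force: [-2.2, -0.2, 7.2]
grip_width: 0.0455
grasp_force: 25.4
```

Request:
arm_command(
  rows=[
    [[0, 0, -0.25], [0, 0, 0]],
    [[0, 0, -0.6], [0, 0, 0]],
    [[0, 0, -1], [0, 0, 0]],
  ],
  squeeze=35,
)

```text
clock: 3.93
tcp_pos: [0.6222, 0.207, 0.1545]
orientation: [-1.351, -2.831, 0.005]
ft_force: [0.8, -0.3, -0.7]
grip_width: 0.0453
grasp_force: 36.3
```

Request:
arm_command(
  rows=[
    [[-0.21, -0.2, -0.2], [0, 0, 0]],
    [[-0.42, -0.4, -0.4], [0, 0, 0]],
    [[-0.63, -0.6, -0.6], [0, 0, 0]],
    [[-0.84, -0.81, -0.8], [0, 0, 0]],
  ],
)

```text
clock: 4.27
tcp_pos: [0.6137, 0.0903, 0.2375]
orientation: [1.352, 2.835, 0.001]
ft_force: [0.3, -0.4, -1.8]
grip_width: 0.0452
grasp_force: 36.5
```

Request:
arm_command(
  rows=[
    [[-0.21, -0.2, 0], [0, 0, 0]],
    [[-0.42, -0.4, 0], [0, 0, 0]],
    [[-0.63, -0.6, 0], [0, 0, 0]],
    [[-0.84, -0.81, 0], [0, 0, 0]],
  ],
)

```text
clock: 4.6
tcp_pos: [0.6037, -0.0263, 0.2366]
orientation: [1.352, 2.835, 0.001]
ft_force: [1.0, 1.0, -1.9]
grip_width: 0.0449
grasp_force: 36.5
```

Request:
arm_command(
  rows=[
    [[-0.21, -0.2, 0], [0, 0, 0.05]],
    [[-0.42, -0.4, 0], [0, 0, 0.11]],
    [[-0.63, -0.6, 0], [0, 0, 0.16]],
    [[-0.84, -0.81, 0], [0, 0, 0.21]],
    [[-0.84, -0.81, 0], [0, 0, 0.26]],
  ],
)

```text
clock: 5.02
tcp_pos: [0.5931, -0.146, 0.2362]
orientation: [2.076, 2.356, -0.003]
ft_force: [0.3, 0.1, -3.1]
grip_width: 0.0453
grasp_force: 36.6
```

Request:
arm_command(
  rows=[
    [[0, 0, 0], [0, 0, 0]],
    [[0, 0, 0], [0, 0, 0]],
  ],
)

```text
clock: 5.18
tcp_pos: [0.5937, -0.1413, 0.2362]
orientation: [-2.063, -2.369, -0.0]
ft_force: [0.6, 0.2, -1.9]
grip_width: 0.0455
grasp_force: 36.6
```

```bash
python3 b.py w2 jaw knob_grip mill
```

```text
5.1833 [ 0.5937 -0.1413  0.2362] [-2.0628 -2.369  -0.0005] [-0.3557  0.0155  1.6428  0.0004  1.4835 -0.4938]
  reg 0.91 273 357 116 173 315.5138936535163 136.77667238421955
mill 0.64 [ 0.5944 -0.1249  0.2721]
  reg 0.61 259 384 186 364 320.733040390056 281.8900258833444
```

View pics/w2.png

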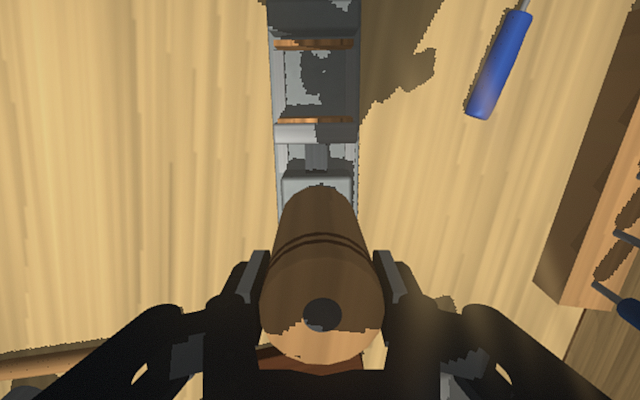

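The wrist view shows the vise nearly upright in the image: moving jaw cork at rows 118–124, columns 275–355, and fixed cork at rows 38–48. The mill is held between the fingers. I'll zoom in for the edges.

```bash
python3 - <<'E'
import cv2
a=cv2.imread("pics/w2.png")[0:150,255:375]
cv2.imwrite("pics/v2.png",cv2.resize(a,None,fx=4,fy=4,interpolation=cv2.INTER_NEAREST))
E
```

```text
(no output)
```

View pics/v2.png

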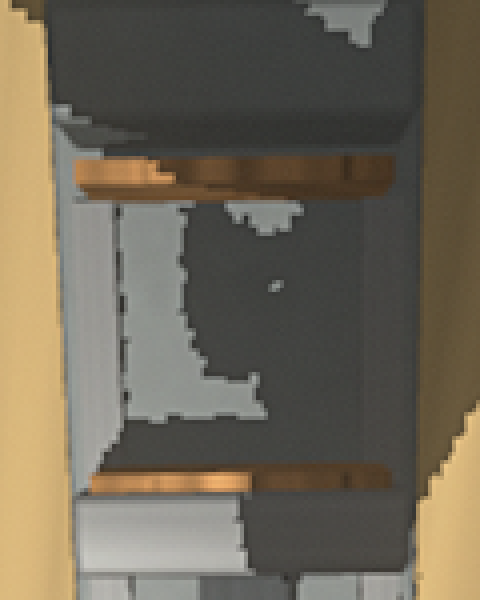

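```bash
python3 - <<'E'
from h import *
np.set_printoptions(precision=4,suppress=True)
f=lambda x,y,z:ray("wrist",255+x/4,y/4,z)
E=np.linalg.inv(np.array(eyes.camera_params("wrist")["extrinsics"]));print(E[:3,3])
for z in(.04,.044,.048):
    L,Rr=f(90,466,z),f(392,466,z); l,r=f(75,186,z),f(394,186,z)
    print(z,"mov",L,Rr,np.linalg.norm(L-Rr),"fix",l,r,"gap",np.linalg.norm((l+r-L-Rr)/2),"mid",(L+Rr+l+r)/4)
    print("  angs",np.degrees(np.arctan2(*(Rr-L)[1::-1])),np.degrees(np.arctan2(*(r-l)[1::-1])))
# jaw metal corners z=.05
A,B=f(76,495,.05),f(411,495,.05);print("metal",A,B,np.linalg.norm(A-B),(A+B)/2)
k=np.array([.594,-.181]);
L,Rr=f(90,466,.046),f(392,466,.046)
u=(Rr-L)[:2];u/=np.linalg.norm(u);n=np.r_[-u[1],u[0]];print(n,k+.126*n, ((A+B)/2)[:2]-k, "behind",n@((L+Rr)[:2]/2-k),"lat",u@((A+B)[:2]/2-k))
print(ray("wrist",255+60/4,560/4,.006))
E
```

```text
[ 0.5854 -0.0649  0.3792]
0.04 mov [ 0.547  -0.0922  0.04  ] [ 0.6182 -0.0825  0.04  ] 0.07183241164240012 fix [ 0.5376 -0.0316  0.04  ] [ 0.6086 -0.0219  0.04  ] gap 0.06133729682526184 mid [ 0.5778 -0.057   0.04  ]
  angs 7.793926058322394 7.782866471862154
0.044 mov [ 0.5474 -0.0919  0.044 ] [ 0.6178 -0.0822  0.044 ] 0.07098533997758694 fix [ 0.5382 -0.032   0.044 ] [ 0.6084 -0.0224  0.044 ] gap 0.060613987041433684 mid [ 0.5779 -0.0571  0.044 ]
  angs 7.793926058322392 7.782866471862158
0.048 mov [ 0.5479 -0.0916  0.048 ] [ 0.6174 -0.082   0.048 ] 0.07013826831277366 fix [ 0.5387 -0.0324  0.048 ] [ 0.6081 -0.0229  0.048 ] gap 0.059890677257605544 mid [ 0.578  -0.0572  0.048 ]
  angs 7.793926058322392 7.782866471862162
metal [ 0.5455 -0.0984  0.05  ] [ 0.6226 -0.0878  0.05  ] 0.0778000498660121 [ 0.5841 -0.0931  0.05  ]
[-0.1356  0.9908] [ 0.5769 -0.0562] [-0.0099  0.0879] behind 0.09474528046266321 lat 0.0021032771234969698
[ 0.5376 -0.1204  0.006 ]
```

```bash
python3 - <<'E'
from h import *
np.set_printoptions(precision=4,suppress=True)
o=env.observe();m=ray("wrist",322,315,.2722);print(m-o["tcp_pos"])
d=(m-o["tcp_pos"])[:2]
go([.5775,-.0568,.1]); go([*(np.r_[.5775,-.0568]-d),.1],[.9908,.1356])
E
```

```text
[0.002  0.0001 0.0359]
shift(0.1m) [ 0.8528 -0.0485  1.3633] tool y [0.9906 0.137  0.    ] z [ 0.  0. -1.]
shift(0.1m) [ 0.855  -0.0686  1.3633] tool y [0.9906 0.137  0.    ] z [ 0.  0. -1.]
turn/120 [0.     0.     0.0007]
```

Request:
arm_command(
  rows=[
    [[0.25, -0.02, 0], [0, 0, 0]],
    [[0.55, -0.04, 0], [0, 0, 0]],
    [[0.85, -0.055, 0.1], [0, 0, 0]],
    [[0.85, -0.055, 0.4], [0, 0, 0]],
    [[0.85, -0.055, 0.6], [0, 0, 0]],
  ],
)

```text
clock: 5.95
tcp_pos: [0.5768, -0.0559, 0.1757]
orientation: [2.061, 2.37, 0.001]
ft_force: [0.1, 0.0, -2.0]
grip_width: 0.0455
grasp_force: 36.6
```

Request:
arm_command(
  rows=[
    [[0, 0, 0.2], [0, 0, 0]],
    [[0, 0, 0.4], [0, 0, 0]],
    [[0, 0, 0.45], [0, 0, 0]],
    [[0, 0, 0.45], [0, 0, 0]],
    [[0, 0, 0.45], [0, 0, 0]],
  ],
)

```text
clock: 6.37
tcp_pos: [0.5773, -0.0578, 0.132]
orientation: [2.065, 2.367, 0.0]
ft_force: [-0.2, 0.8, -0.3]
grip_width: 0.0449
grasp_force: 36.5
```

```bash
python3 - <<'E'
from h import *
np.set_printoptions(precision=4,suppress=True)
go([.5775,-.0568,.0715],[.9908,.1356]); print(env.observe()["tcp_pos"])
a=eyes.get_image("scene")[200:300,160:310];b=eyes.get_image("side")[190:290,330:480]
f=lambda x:cv2.resize(x,(600,300),interpolation=2) if 0 else cv2.resize(x,(450,300),interpolation=cv2.INTER_CUBIC)
cv2.imwrite("pics/v3.png",np.vstack([f(a),f(b)]))
E
```

```text
shift(0.1m) [0.0094 0.003  0.6049] tool y [0.9907 0.1358 0.0006] z [ 0.0006 -0.0001 -1.    ]
turn/120 [0.0003 0.0001 0.0001]
[ 0.5773 -0.0578  0.132 ]
```

View pics/v3.png

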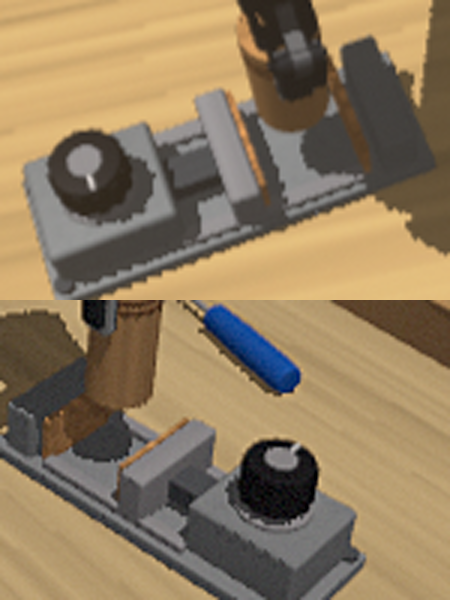

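Both views show the mill hanging upright over the mouth (scene crop: bottom at (295,120) between the cork faces). I'll lower it now.

Request:
arm_command(
  rows=[
    [[0.01, 0, 0.2], [0, 0, 0]],
    [[0.01, 0, 0.4], [0, 0, 0]],
    [[0.01, 0, 0.52], [0, 0, 0]],
    [[0.01, 0, 0.57], [0, 0, 0]],
    [[0.01, 0, 0.57], [0, 0, 0]],
  ],
)

```text
clock: 6.88
tcp_pos: [0.5762, -0.0567, 0.0735]
orientation: [-2.065, -2.366, 0.001]
ft_force: [-0.0, -0.6, -1.1]
grip_width: 0.0454
grasp_force: 36.5
```

Request:
arm_command(
  rows=[
    [[0, 0, 0.03], [0, 0, 0]],
    [[0, 0, 0.04], [0, 0, 0]],
    [[0, 0, 0.04], [0, 0, 0]],
  ],
)

```text
clock: 7.13
tcp_pos: [0.5775, -0.057, 0.0712]
orientation: [2.065, 2.366, 0.001]
ft_force: [-0.8, -0.5, -1.2]
grip_width: 0.0453
grasp_force: 36.5
```

Request:
arm_command(
  rows=[
    [[0, 0, 0.02], [0, 0, 0]],
    [[0, 0, 0.02], [0, 0, 0]],
  ],
)

```text
clock: 7.3
tcp_pos: [0.5777, -0.0572, 0.0711]
orientation: [2.065, 2.366, 0.0]
ft_force: [-4.6, 0.1, 8.0]
grip_width: 0.0454
grasp_force: 37.7
```

Request:
arm_command(
  rows=[
    [[0, 0, -0.01], [0, 0, 0]],
    [[0, 0, -0.015], [0, 0, 0]],
  ],
  squeeze=20,
)

```text
clock: 7.47
tcp_pos: [0.5777, -0.057, 0.0712]
orientation: [2.064, 2.366, 0.002]
ft_force: [0.0, -0.4, 0.5]
grip_width: 0.045
grasp_force: 36.8
```

Request:
arm_command(
  rows=[
    [[0, 0, 0], [0, 0, 0]],
    [[0, 0, 0], [0, 0, 0]],
    [[0, 0, 0], [0, 0, 0]],
    [[0, 0, 0], [0, 0, 0]],
  ],
  grip=-1,
)

```text
clock: 7.8
tcp_pos: [0.5768, -0.0568, 0.0696]
orientation: [-2.066, -2.367, 0.0]
ft_force: [1.2, -0.2, -0.1]
grip_width: 0.0852
grasp_force: 0.0
```

Request:
arm_command(
  rows=[
    [[0, 0, -0.15], [0, 0, 0]],
    [[0, 0, -0.4], [0, 0, 0]],
    [[0, 0, -0.7], [0, 0, 0]],
    [[0, 0, -1], [0, 0, 0]],
    [[0, 0, -1], [0, 0, 0]],
  ],
)

```text
clock: 8.22
tcp_pos: [0.5807, -0.0576, 0.1775]
orientation: [2.058, 2.359, 0.009]
ft_force: [1.1, -1.0, 2.0]
grip_width: 0.0852
grasp_force: 0.0
```

```bash
python3 - <<'E'
from h import *
np.set_printoptions(precision=4,suppress=True)
go([.594,-.181,.1911],[.9908,.1356]); o=env.observe();print(o["tcp_pos"],o["q"])
for c in ("scene","side","wrist"):
    im=eyes.get_image(c)
    if c=="wrist": W=im
    if c=="side": b=im[190:290,330:480]
    for t in("mill","knob_grip"):
        for r in eyes.recognise(c,t)[:1]: print(c,t,r["score"],w(c,r["location"]))
b=cv2.resize(b,(450,300),interpolation=cv2.INTER_CUBIC)
cv2.imwrite("pics/v4.png",np.vstack([cv2.resize(W,(450,281)),b]))
E
```

```text
shift(0.1m) [-1.2409 -0.0339 -0.1306] tool y [0.9907 0.1355 0.0114] z [ 0.0119 -0.0027 -0.9999]
turn/120 [ 0.0055  0.0021 -0.0001]
[ 0.5807 -0.0576  0.1775] [-0.2264 -0.0143  1.7719  0.      1.3717 -0.3623]
scene mill 0.77 [ 0.5876 -0.06    0.0817]
scene knob_grip 0.81 [ 0.6007 -0.1822  0.0925]
side mill 0.96 [ 0.5631 -0.0652  0.077 ]
side knob_grip 0.7 [ 0.5862 -0.1858  0.0888]
wrist mill 0.61 [ 0.5722 -0.0497  0.1062]
wrist knob_grip 0.58 [ 0.5958 -0.1692  0.0931]
```

View pics/v4.png

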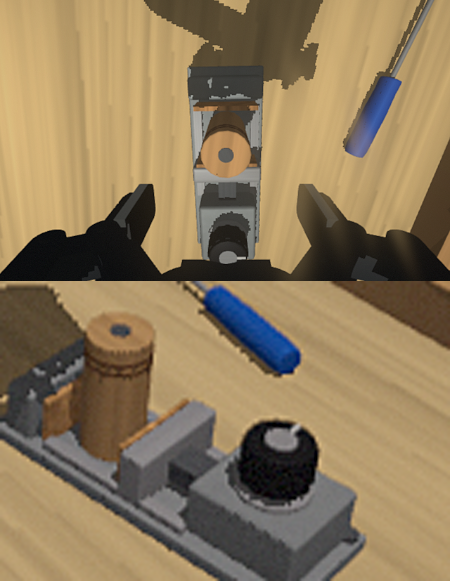

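Request:
arm_command(
  rows=[
    [[-0.3, -0.01, 0], [0, 0, 0]],
    [[-0.7, -0.02, 0], [0, 0, 0]],
    [[-1, -0.025, 0], [0, 0, 0]],
    [[-1, -0.025, 0], [0, 0, 0]],
    [[-1, -0.025, 0], [0, 0, 0]],
  ],
)

```text
clock: 9.08
tcp_pos: [0.5876, -0.1574, 0.1691]
orientation: [-2.068, -2.363, 0.0]
ft_force: [0.3, 0.7, 0.6]
grip_width: 0.0854
grasp_force: 0.0
```

```bash
python3 - <<'E'
from h import *
np.set_printoptions(precision=4,suppress=True)
go([.5945,-.181,.057],[.9908,.1356]); o=env.observe();print(o["tcp_pos"],o["torque"],o["ft_force"])
W=eyes.get_image("wrist");cv2.imwrite("pics/w5.png",W)
for t in("mill","knob_grip"):
  for r in eyes.recognise("wrist",t)[:1]: print(t,r["score"],w("wrist",r["location"]))
print(proj("wrist",[.5775,-.0568,.107]),proj("wrist",[.5945,-.181,.09]))
E
```

```text
shift(0.1m) [-0.244   0.0381  1.121 ] tool y [ 0.9911  0.1328 -0.0009] z [-0.001   0.0008 -1.    ]
turn/120 [-0.0004 -0.0004 -0.0013]
[ 0.5876 -0.1574  0.1691] [ 0.017   0.0041 -0.0301] [0.2776 0.6936 0.6449]
knob_grip 0.98 [ 0.5953 -0.1747  0.0946]
(np.float64(324.28723801938446), np.float64(48.87938525736038)) (np.float64(323.77723653874546), np.float64(246.40556993711397))
```

View pics/w5.png

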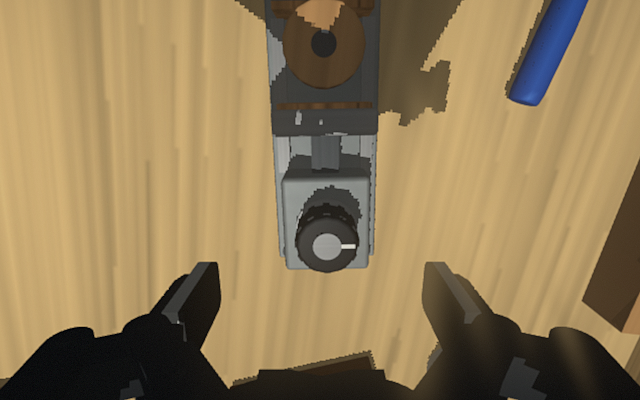

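The wrist view shows the knob centre at (326,247) with its white mark pointing right, and the mill standing between the jaws with its mark at (323,43). Both match the estimates.

Request:
arm_command(
  rows=[
    [[-0.12, 0.02, 0.1], [0, 0, 0]],
    [[-0.244, 0.045, 0.3], [0, 0, 0]],
    [[-0.244, 0.045, 0.5], [0, 0, 0]],
    [[-0.244, 0.045, 0.5], [0, 0, 0]],
  ],
)

```text
clock: 9.57
tcp_pos: [0.5929, -0.1787, 0.1142]
orientation: [-2.06, -2.361, 0.004]
ft_force: [-1.0, 0.8, -1.0]
grip_width: 0.0855
grasp_force: 0.0
```

Request:
arm_command(
  rows=[
    [[0, 0, 0.2], [0, 0, 0]],
    [[0, 0, 0.4], [0, 0, 0]],
    [[0, 0, 0.6], [0, 0, 0]],
    [[0, 0, 0.62], [0, 0, 0]],
    [[0, 0, 0.62], [0, 0, 0]],
  ],
)

```text
clock: 9.98
tcp_pos: [0.5946, -0.1789, 0.0565]
orientation: [-2.063, -2.365, 0.002]
ft_force: [-0.0, 0.2, -0.3]
grip_width: 0.0854
grasp_force: 0.0
```

```bash
python3 - <<'E'
from h import *
np.set_printoptions(precision=4,suppress=True)
go([.595,-.181,.057],[.9908,.1356]); o=env.observe();print(o["tcp_pos"],o["torque"],o["ft_force"])
E
```

```text
shift(0.1m) [-0.0209  0.0011 -0.0051] tool y [ 0.9907  0.1362 -0.0029] z [-0.0031  0.0013 -1.    ]
turn/120 [-0.0014 -0.0008  0.0003]
[ 0.5946 -0.1789  0.0565] [ 0.0439 -0.0371  0.0172] [-0.0209  0.1965 -0.2789]
```

Nudge 2 mm back and close on the knob.

Request:
arm_command(
  rows=[
    [[-0.02, 0, 0], [0, 0, 0]],
    [[-0.02, 0, 0], [0, 0, 0]],
    [[-0.02, 0, 0], [0, 0, 0]],
    [[-0.02, 0, 0], [0, 0, 0]],
    [[-0.02, 0, 0], [0, 0, 0]],
  ],
  grip=1,
  squeeze=50,
)

```text
clock: 10.4
tcp_pos: [0.595, -0.1826, 0.0601]
orientation: [-2.064, -2.366, 0.005]
ft_force: [-8.9, 0.2, 8.9]
grip_width: 0.0425
grasp_force: 50.5
```

Request:
arm_command(
  rows=[
    [[0, 0, 0], [0, 0, 0.03]],
    [[0, 0, 0], [0, 0, 0.08]],
    [[0, 0, 0], [0, 0, 0.13]],
    [[0, 0, 0], [0, 0, 0.17]],
    [[0, 0, 0], [0, 0, 0.17]],
  ],
)

```text
clock: 10.82
tcp_pos: [0.5953, -0.1826, 0.0601]
orientation: [-2.455, -1.96, 0.004]
ft_force: [-6.8, -0.1, 8.5]
grip_width: 0.0426
grasp_force: 50.6
```

```bash
cat > t.py <<'E'
from h import *
np.set_printoptions(precision=4,suppress=True)
o=env.observe();M=R.from_rotvec(o["orientation"]).as_matrix()
print(o["clock"],o["tcp_pos"],"T",o["torque"],"F",o["ft_force"],"yaw",np.degrees(np.arctan2(M[1,1],M[0,1])),"z",M[:,2],o["grip_width"],o["q"][5])
E
python3 t.py
```

```text
10.8167 [ 0.5953 -0.1826  0.0601] T [-0.0591  1.2974 -0.1073] F [-6.8353 -0.1015  8.4936] yaw -12.779669499173512 z [-0.0021 -0.0013 -1.    ] 0.042595914923264505 -0.19226028588651284
```

Request:
arm_command(
  rows=[
    [[0, 0, 0], [0, 0, 0.05]],
    [[0, 0, 0], [0, 0, 0.1]],
    [[0, 0, 0], [0, 0, 0.15]],
    [[0, 0, 0], [0, 0, 0.17]],
    [[0, 0, 0], [0, 0, 0.17]],
  ],
)

```text
clock: 11.23
tcp_pos: [0.5955, -0.1827, 0.0601]
orientation: [2.762, 1.496, -0.003]
ft_force: [-7.1, -0.8, 7.6]
grip_width: 0.0422
grasp_force: 50.6
```

```bash
python3 t.py
```

```text
11.2333 [ 0.5955 -0.1827  0.0601] T [-0.0826  1.1374 -0.1237] F [-7.0861 -0.7514  7.558 ] yaw -33.09876642283963 z [-0.0013 -0.0016 -1.    ] 0.04220015180405108 0.16235590009726109
```

Request:
arm_command(
  rows=[
    [[0, 0, 0], [0, 0, 0.03]],
    [[0, 0, 0], [0, 0, 0.04]],
    [[0, 0, 0], [0, 0, 0.04]],
  ],
)

```text
clock: 11.48
tcp_pos: [0.5956, -0.1827, 0.0601]
orientation: [2.821, 1.38, -0.003]
ft_force: [-6.1, -0.9, 8.2]
grip_width: 0.0425
grasp_force: 50.5
```

```bash
python3 t.py
```

```text
11.4833 [ 0.5956 -0.1827  0.0601] T [-0.1549  1.0576 -0.0673] F [-6.1493 -0.8536  8.1795] yaw -37.84991950908968 z [-0.0012 -0.0017 -1.    ] 0.04252276311571063 0.24529713801844352
```

Request:
arm_command(
  rows=[
    [[0, 0, 0], [0, 0, 0.03]],
    [[0, 0, 0], [0, 0, 0.04]],
    [[0, 0, 0], [0, 0, 0.04]],
  ],
)

```text
clock: 11.73
tcp_pos: [0.5956, -0.1828, 0.0601]
orientation: [2.876, 1.261, -0.003]
ft_force: [-6.3, -2.1, 7.7]
grip_width: 0.0428
grasp_force: 50.5
```

```bash
python3 t.py; python3 - <<'E'
from h import *
b=eyes.get_image("side")[180:290,330:480];a=eyes.get_image("scene")[190:300,160:310]
f=lambda x:cv2.resize(x,(400,293),interpolation=cv2.INTER_CUBIC)
cv2.imwrite("pics/v6.png",np.vstack([f(a),f(b)]))
E
```

```text
11.7333 [ 0.5956 -0.1828  0.0601] T [-0.1261  1.0565  0.0393] F [-6.2984 -2.1387  7.7117] yaw -42.63387420030503 z [-0.0011 -0.0018 -1.    ] 0.04278888339641575 0.3288396445253738
```

View pics/v6.png

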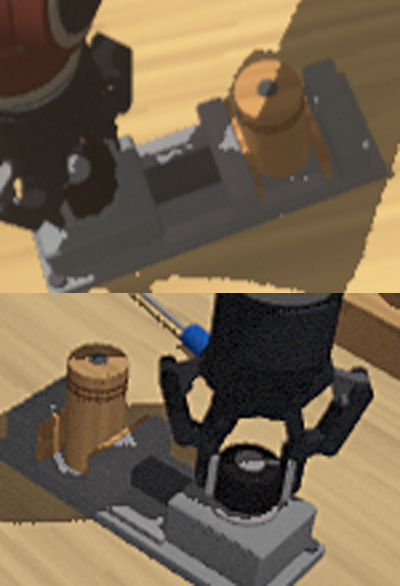

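Both views show the jaw advanced to nearly touch or touch the mill, which stays upright. I'll keep turning in small steps and watch the z torque.

Request:
arm_command(
  rows=[
    [[0, 0, 0], [0, 0, 0.02]],
    [[0, 0, 0], [0, 0, 0.03]],
    [[0, 0, 0], [0, 0, 0.03]],
  ],
)

```text
clock: 12.08
tcp_pos: [0.5957, -0.1828, 0.0601]
orientation: [2.914, 1.171, -0.003]
ft_force: [-6.1, -0.5, 7.8]
grip_width: 0.0425
grasp_force: 50.5
```

```bash
python3 t.py
```

```text
12.0833 [ 0.5957 -0.1828  0.0601] T [-0.1082  1.0502  0.0549] F [-6.1357 -0.5046  7.7819] yaw -46.22049508774382 z [-0.001 -0.002 -1.   ] 0.04250315904386208 0.3914936186491127
```

Request:
arm_command(
  rows=[
    [[0, 0, 0], [0, 0, 0.02]],
    [[0, 0, 0], [0, 0, 0.03]],
    [[0, 0, 0], [0, 0, 0.03]],
  ],
)

```text
clock: 12.33
tcp_pos: [0.5957, -0.1828, 0.0601]
orientation: [2.949, 1.079, -0.002]
ft_force: [-6.4, -2.0, 7.0]
grip_width: 0.0429
grasp_force: 50.5
```

```bash
python3 t.py
```

```text
12.3333 [ 0.5957 -0.1828  0.0601] T [-0.1232  1.0416  0.0102] F [-6.424  -2.0255  7.0235] yaw -49.822730063197675 z [-0.0009 -0.002  -1.    ] 0.04290366668020257 0.45432625090364787
```

Request:
arm_command(
  rows=[
    [[0, 0, 0], [0, 0, 0.02]],
    [[0, 0, 0], [0, 0, 0.03]],
    [[0, 0, 0], [0, 0, 0.03]],
  ],
)

```text
clock: 12.58
tcp_pos: [0.5958, -0.1829, 0.0601]
orientation: [2.981, 0.985, -0.002]
ft_force: [-5.3, -1.4, 7.2]
grip_width: 0.0424
grasp_force: 50.5
```

```bash
python3 t.py
```

```text
12.5833 [ 0.5958 -0.1829  0.0601] T [-0.1857  1.0001  0.1174] F [-5.2595 -1.4166  7.2002] yaw -53.42187259061486 z [-0.0008 -0.0021 -1.    ] 0.042362399242430286 0.517147218113807
```

Request:
arm_command(
  rows=[
    [[0, 0, 0], [0, 0, 0.02]],
    [[0, 0, 0], [0, 0, 0.03]],
    [[0, 0, 0], [0, 0, 0.03]],
  ],
)

```text
clock: 12.83
tcp_pos: [0.5958, -0.1829, 0.0601]
orientation: [3.011, 0.891, -0.002]
ft_force: [-5.7, -2.3, 6.7]
grip_width: 0.0429
grasp_force: 50.5
```

```bash
python3 t.py
```

```text
12.8333 [ 0.5958 -0.1829  0.0601] T [-0.2059  1.0163  0.0805] F [-5.7031 -2.3321  6.7065] yaw -57.02099746175034 z [-0.0007 -0.0022 -1.    ] 0.0428644109881982 0.5799934564684335
```

Request:
arm_command(
  rows=[
    [[0, 0, 0], [0, 0, 0.03]],
    [[0, 0, 0], [0, 0, 0.06]],
    [[0, 0, 0], [0, 0, 0.07]],
    [[0, 0, 0], [0, 0, 0.07]],
  ],
)

```text
clock: 13.17
tcp_pos: [0.5958, -0.183, 0.0601]
orientation: [3.068, 0.668, -0.002]
ft_force: [-6.1, -2.2, 6.1]
grip_width: 0.0427
grasp_force: 50.5
```

```bash
python3 t.py; python3 - <<'E'
from h import *
a=eyes.get_image("wrist");cv2.imwrite("pics/w7.png",a)
E
```

```text
13.1667 [ 0.5958 -0.183   0.0601] T [-0.3009  0.937   0.0335] F [-6.0989 -2.164   6.0801] yaw -65.4279267736956 z [-0.0005 -0.0023 -1.    ] 0.04265460531060523 0.7266642841057818
```

View pics/w7.png

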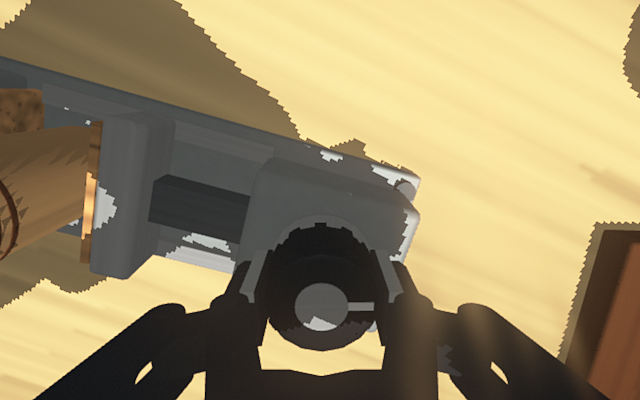

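The wrist view shows the knob mark still pointing right in the tool frame (346–374, row 307). The fingers haven't slipped on the knob, which has turned 73°. The jaw's cork, at x≈85–100, is against the mill. Next I'll measure the jaw's travel.

```bash
python3 - <<'E'
from h import *
im=cv2.imread("pics/w7.png")
cv2.imwrite("pics/v7.png",cv2.resize(im[100:300,50:190],None,fx=4,fy=3,interpolation=cv2.INTER_NEAREST))
E
```

```text
(no output)
```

View pics/v7.png

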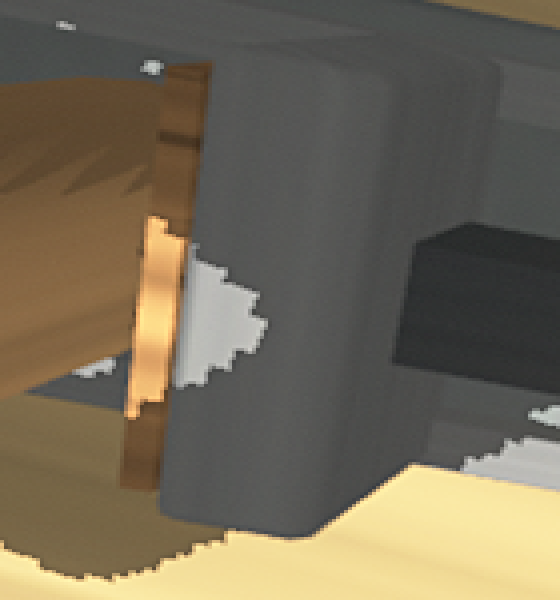

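```bash
python3 - <<'E'
from h import *
np.set_printoptions(precision=4,suppress=True)
n=np.array([-.1356,.9908]);k=np.array([.5948,-.181])
for z in(.046,.048,.05):
    P=[ray("wrist",50+x/4,100+y/3,z) for x,y in((210,62),(160,490))]
    Q=[ray("wrist",50+x/4,100+y/3,z) for x,y in((165,65),(122,488))]
    print(z,P,[n@(p[:2]-k) for p in P],[n@(p[:2]-k) for p in Q],np.linalg.norm(P[0]-P[1]))
print(ray("wrist",321,307,.09))
E
```

```text
0.046 [array([ 0.6153, -0.0679,  0.046 ]), array([ 0.5436, -0.0793,  0.046 ])] [np.float64(0.10924986864257015), np.float64(0.10769167230440686)] [np.float64(0.11395886262550213), np.float64(0.11228316017975623)] 0.07257357901365957
0.048 [array([ 0.616, -0.069,  0.048]), array([ 0.5452, -0.0802,  0.048 ])] [np.float64(0.10811986716822537), np.float64(0.10658153459013113)] [np.float64(0.11276883127921333), np.float64(0.11111449055183001)] 0.07164841693647313
0.05 [array([ 0.6166, -0.07  ,  0.05  ]), array([ 0.5468, -0.0811,  0.05  ])] [np.float64(0.10698986569388058), np.float64(0.1054713968758554)] [np.float64(0.11157879993292456), np.float64(0.10994582092390376)] 0.0707232548592868
[ 0.596  -0.1827  0.09  ]
```

Jaw travel comes out at about 17.6–18.5 mm (0.88–0.92 rad, 51–53°). With the knob turned 73°, the slip is about 20–22°. I'll release and back off.

Request:
arm_command(
  rows=[
    [[0, 0, 0], [0, 0, 0]],
    [[0, 0, 0], [0, 0, 0]],
    [[0, 0, 0], [0, 0, 0]],
    [[0, 0, 0], [0, 0, 0]],
    [[0, 0, 0], [0, 0, 0]],
  ],
  grip=-1,
)

```text
clock: 13.63
tcp_pos: [0.596, -0.1816, 0.0578]
orientation: [-3.069, -0.669, -0.0]
ft_force: [-0.9, 0.4, 1.1]
grip_width: 0.0854
grasp_force: 0.0
```

Request:
arm_command(
  rows=[
    [[0, 0, -0.15], [0, 0, 0]],
    [[0, 0, -0.4], [0, 0, 0]],
    [[0, 0, -0.7], [0, 0, 0]],
    [[0, 0, -1], [0, 0, 0]],
    [[0, 0, -1], [0, 0, 0]],
  ],
)

```text
clock: 14.05
tcp_pos: [0.5998, -0.1833, 0.1659]
orientation: [3.062, 0.667, 0.016]
ft_force: [1.2, -0.6, 1.7]
grip_width: 0.0851
grasp_force: 0.0
```

Request:
arm_command(
  rows=[
    [[0, 0, -0.3], [0, 0, 0]],
    [[0, 0, -0.6], [0, 0, 0]],
    [[0, 0, -0.6], [0, 0, 0]],
    [[0, 0, -0.6], [0, 0, 0]],
  ],
)

```text
clock: 14.38
tcp_pos: [0.5974, -0.1823, 0.2208]
orientation: [3.066, 0.668, 0.007]
ft_force: [-0.4, 0.7, -1.6]
grip_width: 0.0856
grasp_force: 0.0
```

```bash
python3 t.py; python3 - <<'E'
from h import *
b=eyes.get_image("side")[180:290,330:480];a=eyes.get_image("wrist")
f=lambda x:cv2.resize(x,(400,293),interpolation=cv2.INTER_CUBIC)
cv2.imwrite("pics/v8.png",np.vstack([cv2.resize(a,(480,300)),cv2.copyMakeBorder(f(b),0,0,0,80,0)]))
E
```

```text
14.3833 [ 0.5974 -0.1823  0.2208] T [ 0.0051  0.0235 -0.0121] F [-0.4016  0.7042 -1.5873] yaw -65.40960511807788 z [ 0.0051 -0.0022 -1.    ] 0.08556678541735277 0.7263013059574202
```

View pics/v8.png

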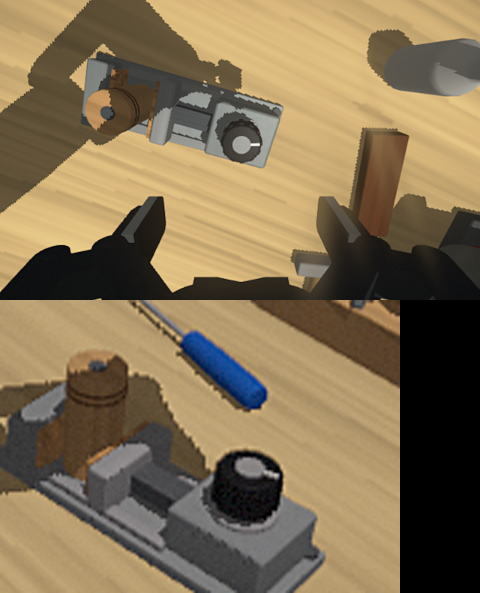

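The final views show the mill upright and clamped between both corks. The knob is free with its mark where it was left, and the gripper is well clear.

```bash
python3 -c "
from h import *
print(finish_job())"
```

```text
the job is handed in; nothing more can be done
None
```

The mill body is clamped upright in the vise, the knob slipped an estimated 20–22° (worked out from 73° of knob turn and about 18 mm of jaw travel, as the ratchet can't be read directly), and the job was handed in at about 14.4 s with the robot clear.

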